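# Slide a star template off a slab and load it in the marking jig

## Robot

A 6-joint arm with a two-finger parallel gripper is mounted at the origin on the work surface. World frame = base frame: x ahead of the robot, y to its left, z up, the work surface at z = 0. Lengths are in m, angles in rad, forces in N, time in s.
With the tool pointing down it reaches from about 0.275 to 0.75 m from the base axis. Payload 10.2 kg.
Tool frame: the origin (TCP) lies on the centre line of the jaws, within the pads' length; the fingertips stand 17 mm ahead of it and the grasp point (between the pads) lies 2 mm behind it; z points along the fingers, x is the direction in which the jaws open and shut, and the axes are right-handed (so a half turn about z gives the same grasp; the last joint's range is limited). The gripper opens to 85 mm and grips with 20 to 120 N. Pads are 22 mm wide; open, the fingers measure 114 mm over their backs; the gripper's body (76 mm by 85 mm) begins 54 mm behind the grasp point. The pads swing forward as they close: fully open they stand 13 mm farther back than shut.
Start: joints at [-1.423, 0.313, 1.498, -0, 1.331, -0.223], TCP at [0.19, -0.489, 0.248] pointing down, gripper open.
Joint ranges: [-2.94, 2.94], [-0.97, 2.17], [0.19, 2.56], [-1.23, 4.37], [0.02, 3.11], [-2.88, 2.88]. Speed limits (rad/s): [2.39, 2.39, 3.01, 3.14, 3.14, 3.14].

## Interface

Orientations are given as a rotation vector (axis times angle).
In Python, from workcell import * gives the robot as it stands. Calls block until the motion is done:
- goto(position, orientation): joint-space move of the TCP to a pose.
- servo_line(position, rot=None, velocity=0.15, stop_force=None): straight line of the TCP; rot=None keeps the orientation; velocity is the mean speed in m/s. With stop_force (N) it stops when the force on the tool has changed by that much, and returns True; else False.
- goto_joints(angles): joint-space move.
- command_gripper(opening, strength=None): finger opening in m; strength is the grip in N (None keeps the last); returns when the fingers have stopped.
- hold(seconds).
- solve_ik(position, orientation): joint angles nearest the present ones, or None.
- get_state(): the state.
- read_camera(name): name is "scene" or "top" or "wrist"; returns a dict with "color" (420x560x3 uint8, blue, green, red), "range_z" (420x560 float32, m along the optical axis (not along the pixel's ray), 0 where there is no reading), "vfov" (degrees; the focal length in pixels is half the picture's height over the tangent of half this angle, whatever the lens; pixels are square), "cx", "cy" (the principal point, pixels), "extrinsics" (4x4, takes a point from world to camera coordinates). Camera axes: x right, y down, z forward; pixel columns grow to the right and rows downward; lengths in m; the calibration is good to about 2 mm. A picture is of the moment at which its call begins.
A pose or a line that the arm cannot do raises PlanningError and nothing moves.
- job_done(): hands the job in, once; it reports no verdict.
The state is a dict: "time": time; "joint_positions": joint angles; "joint_velocities": joint speeds; "tau": joint torques, N m; "position": TCP position; "tcp_rot": TCP orientation; "wrist_force": force on the tool from outside, world axes, zero at the start; "ft_torque": the same for the moment, N m; "finger_gap": finger opening in m.
Only numpy, scipy, OpenCV 4.12 (cv2) and the standard library are available. Lean on these libraries where they do the work, as an engineer would, in place of code of your own. Each camera call takes 0.05 s, during which the arm holds its last target. There are 200 camera calls.

## Task

Slide the brown star template on the pile over the edge of the grey slab until one of its narrow ends sticks well out, leaving the black board under it where it lies, then pinch it by that end and set it down flat, centred on the wooden rest, and let go. Take it again by its middle and lay it gently, flat and fully down, between the four blue corners of the marking jig. Leave the other things on the table undisturbed.

Things in the scene. Friction and masses are not known exactly. Their poses are not given: they have to be found in the camera images.
- template: loose flat brown hardboard template, ochre star in its middle, 50 (its x) by 170 (its y) by 6 mm, about 80 g, same after a half turn. Origin: centre of its underside; z up. It starts on the black board, its length roughly square to the slab's right-hand (-y) edge, its -y end 1 to 30 mm inside that edge; pressing on it with the fingertips and dragging slides it
- end_right (a point): middle of the template's -y end face, at half its thickness (85 mm from its middle)
- end_left (a point): middle of the template's +y end face, at half its thickness (85 mm from its middle)
- board: loose black plastic board under the template, 80 mm (x) by 190 mm (y) by 6 mm thick, 200 g; lies on the slab with its -y end 4 to 8 mm inside the slab's -y edge. Origin: centre of its underside
- slab: fixed grey stone slab, 240 by 240 mm, 45 mm high, sharp square edges and nothing beneath the overhang but the table. Origin: centre of its underside; its -y edge, 120 mm from the origin, faces the robot's right
- rest: fixed wooden rest bar, 34 mm wide (its x), 110 mm long (its y), 30 mm high, flat top. Origin: centre of its underside. A template laid along it sticks out 8 mm past both long sides, so that fingers can take it there by its long edges
- jig: fixed marking jig: plywood base 110 (x) by 210 (y) by 10 mm; an aluminium bed strip along y, 30 by 170 mm, top 26 mm above the table, carries the template; four blue corners, 8 mm thick, tops 36 mm up, leave 58 (x) by 178 mm (y) clear; they reach 40 mm along each side from the ends, so fingers fit only at the middle 98 mm of the long sides. Origin: centre of the base's underside
- weight: loose brass weight, 40 mm across, 30 mm high, on the slab's far side. Origin: centre of its underside. To be left alone
- dye: loose amber bottle with black cap, 48 mm across, 110 mm high, right of the jig and rest. Origin: centre of its underside. To be left alone
- tin: loose green tin, 64 mm across, 60 mm high, right of the jig and rest. Origin: centre of its underside. To be left alone
- spool: loose wooden spool, 40 mm across, 42 mm high, on the left part of the slab. Origin: centre of its underside. To be left alone
Mind the look-alikes: they are no part of the job. Of the things shaped like the template, the brown one is meant.

How it is judged:
On the way, in this order (a step that is already met when the one before it is completed fails the run):
1. a narrow end of the template sticks at least 35 mm out over the slab's edge, the template still lying flat on the pile ((y of end_right in the frame of slab below -0.155 m or y of end_left in the frame of slab above 0.155 m) and z of template in the frame of slab between 0.048 and 0.0545 m and x of template in the frame of slab between -0.12 and 0.12 m and angle between template's own z axis and vertical below 0.06 rad), for 0.2 s.
2. the template is held in the fingers near one of its narrow ends (within 55 mm), clear of the board and slab (contact force between the fingers and template above 1 N and contact force between template and board below 0.05 N and contact force between template and slab below 0.05 N and (horizontal distance between the grasp point and end_right below 0.055 m or horizontal distance between the grasp point and end_left below 0.055 m)), for 0.1 s.
3. the template lies flat on the wooden rest, its middle within 30 mm of the rest's, let go and still (horizontal distance between template and rest below 0.03 m and z of template in the frame of rest between 0.027 and 0.034 m and angle between template's own z axis and vertical below 0.06 rad and contact force between the fingers and template below 0.05 N and linear speed of template below 0.02 m/s), for 0.3 s.
4. the template is held in the fingers near its middle (within 45 mm), clear of the rest (contact force between the fingers and template above 1 N and contact force between template and rest below 0.05 N and horizontal distance between the grasp point and template below 0.045 m), for 0.1 s.
At the end, for the whole second after the job is handed in: the template is released and still, flat and fully down on the jig's bed between the blue corners (middle within 6.5 mm of the bed's each way, underside 23 to 29 mm up, tilt under 2 degrees, turned under 4.5 degrees, either way round); the black board within 25 mm of its start (x of template in the frame of jig between -0.0065 and 0.0065 m and y of template in the frame of jig between -0.0065 and 0.0065 m and z of template in the frame of jig between 0.023 and 0.029 m and angle between template's own z axis and vertical below 0.035 rad and angle between the y axis of template and the y axis of jig, either way round below 0.08 rad and linear speed of template below 0.02 m/s and contact force between the fingers and template below 0.05 N and distance of board from where it was at the start of the episode below 0.025 m); the robot touches nothing.
It fails at once if one of the other things (weight, bottle, tin, spool) is moved more than 30 mm (distance of any of weight, dye, tin, spool from where it was at the start of the episode above 0.03 m).
It fails at once if the black board is moved more than 25 mm (distance of board from where it was at the start of the episode above 0.025 m).
It fails at once if the template hits the jig with more than 35 N (contact force between template and jig above 35 N).
It also fails if it takes over 64 s, if anything falls off the work surface, if the arm or the gripper's body presses on something with over 40 N, if the wrist force passes 120 N, or if a joint passes its speed limit or range.

## Working session

There is one attempt and no reset: what is moved stays moved. The work goes in short steps, each a Python script; the robot and the scene stay as the last script left them, time stands still between calls to the robot, and variables do not carry over. Pictures are saved under pics/ and viewed, about 8 in all and at most 12, crops included, and the job is handed in when it is done.

```bash
ls; mkdir -p pics
cat > h.py <<'E'
from workcell import *
import numpy as np, cv2
from scipy.spatial.transform import Rotation as R
def cam(n):
    d=read_camera(n); h=d["color"].shape[0]
    d["f"]=h/2/np.tan(np.radians(d["vfov"])/2); return d
def cloud(d):
    z=d["range_z"]; v,u=np.mgrid[:z.shape[0],:z.shape[1]]
    P=np.stack([(u-d["cx"])/d["f"]*z,(v-d["cy"])/d["f"]*z,z],-1)
    E=np.linalg.inv(d["extrinsics"]); W=P@E[:3,:3].T+E[:3,3]; W[z==0]=np.nan; return W
def plane(d,uv,h):
    uv=np.atleast_2d(uv).astype(float); E=np.linalg.inv(d["extrinsics"])
    r=np.c_[(uv[:,0]-d["cx"])/d["f"],(uv[:,1]-d["cy"])/d["f"],np.ones(len(uv))]@E[:3,:3].T
    o=E[:3,3]; return o+r*((h-o[2])/r[:,2])[:,None]
E
python3 - <<'E'
from h import *
for n in("top","scene"):
    d=cam(n); cv2.imwrite(f"pics/{n}0.png",d["color"]); np.save(f"{n}0.npy",d,allow_pickle=True)
    print(n,d["vfov"],d["cx"],d["cy"],np.linalg.inv(d["extrinsics"])[:3,3])
s=get_state(); print({k:np.round(v,3) for k,v in s.items()})
E
```

```text
pics
top 42.485028042996944 282.11865506611645 211.0272014847723 [0.33233818 0.03502323 1.69376468]
scene 53.0260317894756 278.4390590134515 208.42731745724046 [1.12816878 0.49776294 0.86154118]
{'time': np.float64(0.1), 'joint_positions': array([-1.423,  0.313,  1.498, -0.   ,  1.331, -0.223]), 'joint_velocities': array([ 0.001, -0.001, -0.002,  0.001, -0.   ,  0.001]), 'tau': array([ 3.0000e-03, -4.1290e+01, -2.6014e+01, -0.0000e+00,  3.0000e-03,
        0.0000e+00]), 'position': array([ 0.19 , -0.489,  0.248]), 'tcp_rot': array([-2.592e+00,  1.773e+00,  1.000e-03]), 'wrist_force': array([-0.675, -0.205,  0.163]), 'ft_torque': array([ 0.021,  0.02 , -0.027]), 'finger_gap': np.float64(0.085)}
```

View pics/top0.png

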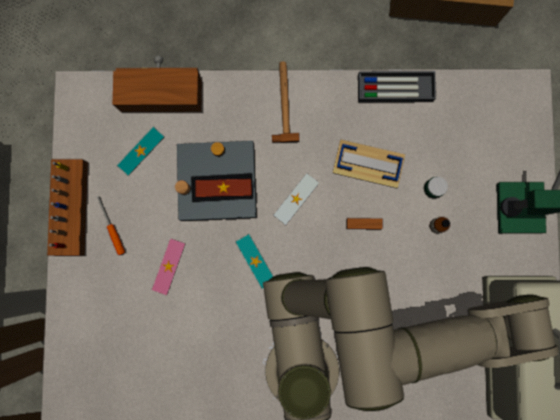

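View pics/scene0.png

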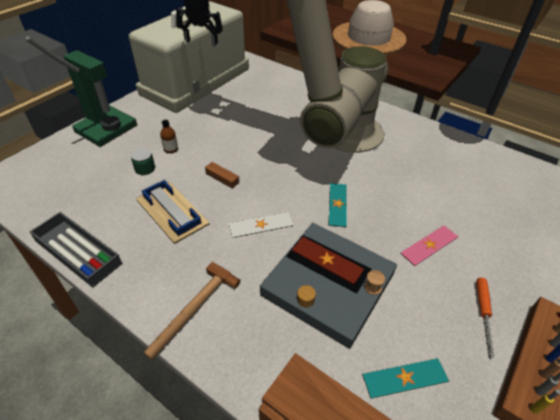

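The top view shows the slab at (216,180) with the pile at (223,188). The spool is close to the template's left end at (182,187) and the weight is at (217,149). The rest is at (364,224), the jig at (369,163), and the tin and bottle are at (437,187) and (440,225). Next I'll get rough poses by colour.

```bash
cat >> h.py <<'E'
def rect(d,mask,h):
    "min-area rectangle of the largest blob of mask, cast on plane z=h: centre, sides, yaw of long side from +y"
    m=cv2.morphologyEx(mask.astype(np.uint8),cv2.MORPH_CLOSE,np.ones((5,5)))
    c=max(cv2.findContours(m,cv2.RETR_EXTERNAL,cv2.CHAIN_APPROX_NONE)[0],key=cv2.contourArea)[:,0]
    p=plane(d,c,h)[:,:2]
    (cx,cy),(w,l),a=cv2.minAreaRect((p*1000).astype(np.float32))
    b=cv2.boxPoints(((cx,cy),(w,l),a)); e=max((b[1]-b[0],b[2]-b[1]),key=np.linalg.norm)
    if e[1]<0:e=-e
    return np.array([cx,cy])/1000,sorted((w,l)),np.arctan2(-e[0],e[1])
E
python3 - <<'E'
from h import *
d=np.load("top0.npy",allow_pickle=True).item(); W=cloud(d); hsv=cv2.cvtColor(d["color"],cv2.COLOR_BGR2HSV)
for n,(u,v) in dict(slab=(190,210),templ=(210,188),rest=(364,224),jigbed=(369,163),weight=(217,148),spool=(182,187),tin=(437,187),dye=(440,225),board=(223,199)).items():
    print(n,hsv[v,u],np.round(np.nanmedian(W[v-1:v+2,u-1:u+2].reshape(-1,3),0),4))
H,S,V=cv2.split(hsv)
def box(x0,x1,y0,y1):
    m=np.zeros(H.shape,bool);m[y0:y1,x0:x1]=1;return m
z=np.nan_to_num(W[...,2])
print("templ",rect(d,box(188,258,175,201)&(S>150)&(V>50)&((H<25)),.057))
print("rest",rect(d,box(335,395,210,238)&(S>100)&((H<20)|(H>170)),.030))
print("jig",rect(d,box(325,412,132,195)&(S>60)&(V>60),.010))
print("slab",rect(d,box(170,262,135,225)&(z>.035),.045))
E
```

```text
slab [94 23 88] [0.4874 0.342  0.0433]
templ [  5 200 106] [0.5538 0.2792 0.0549]
rest [ 13 200 112] [ 0.4452 -0.1945  0.0292]
jigbed [ 12   8 156] [ 0.6359 -0.2121  0.0263]
weight [ 18 212 159] [0.6745 0.2565 0.074 ]
spool [ 16 151 154] [0.5531 0.3588 0.0861]
tin [ 15  10 154] [ 0.5558 -0.4129  0.0615]
dye [ 13 247  61] [ 0.4384 -0.4113  0.0859]
board [120  26  30] [0.5208 0.2397 0.0487]
templ (array([0.55590918, 0.23916418]), [51.96688461303711, 171.83148193359375], np.float32(0.025605872))
rest (array([ 0.44666006, -0.19538756]), [33.94462203979492, 107.88664245605469], np.float32(-0.00026702654))
jig (array([ 0.6385918 , -0.21301361]), [112.33866882324219, 211.88577270507812], np.float32(-0.23555896))
slab (array([0.57917096, 0.26616995]), [240.0952911376953, 247.06869506835938], np.float32(0.041468184))
```

```bash
cat >> h.py <<'E'
def rot(yaw):
    return (R.from_euler('z',yaw)*R.from_euler('x',np.pi)).as_rotvec()
def best(p,yaw):
    "tool-down orientation, jaws along yaw (half turn free), least last-joint angle"
    c=[(abs(q[5]),rot(y)) for y in(yaw,yaw+np.pi,yaw-np.pi) if (q:=solve_ik(p,rot(y))) is not None]
    return min(c,key=lambda t:t[0])[1]
E
python3 - <<'E'
from h import *
for n,p in dict(A=[.50,-.2,.36],B=[.52,.22,.36]).items():
    goto(p,best(p,0)); d=cam("wrist"); np.save(f"w{n}.npy",d,allow_pickle=True); cv2.imwrite(f"pics/w{n}.png",d["color"])
    s=get_state();print(n,s["time"],s["position"],s["joint_positions"].round(2),np.linalg.inv(d["extrinsics"]).round(3)[:3])
a=cv2.imread("pics/wA.png");b=cv2.imread("pics/wB.png")
cv2.imwrite("pics/wAB.png",cv2.resize(np.vstack([a,b]),None,fx=.7,fy=.7))
E
```

```text
A 1.7583 [ 0.4996085  -0.20088668  0.35959929] [-0.6   0.29  1.24 -0.    1.61 -0.6 ] [[ 1.    -0.001 -0.001  0.5  ]
 [-0.002 -0.963 -0.269 -0.132]
 [-0.001  0.269 -0.963  0.486]]
B 3.3583 [0.52040649 0.21898596 0.35995751] [ 0.19  0.36  1.15 -0.    1.63  0.19] [[ 1.    -0.001 -0.     0.521]
 [-0.001 -0.963 -0.269  0.288]
 [-0.     0.269 -0.963  0.487]]
```

View pics/wAB.png

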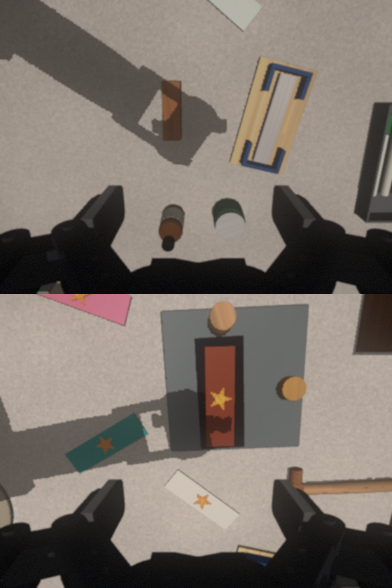

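The wrist views are sharp. In full-resolution pixels, the rest is at (246,157), the jig at (388,166) and the template at (313,147), with the slab's right edge at row ~220.

Run:
```python
from h import *
def box(x0,x1,y0,y1):
    m=np.zeros((420,560),bool);m[y0:y1,x0:x1]=1;return m
def L(n):
    d=np.load(f"w{n}.npy",allow_pickle=True).item(); return d,cv2.split(cv2.cvtColor(d["color"],cv2.COLOR_BGR2HSV)),np.nan_to_num(cloud(d)[...,2])
d,(H,S,V),z=L("A")
print(hh:=[(k,round(float(z[v,u]),4),H[v,u],S[v,u],V[v,u]) for k,u,v in(("rest",246,185),("restsh",246,140),("bed",388,166),("ply",362,200),("blue",365,225),("table",300,60))])
b=box(220,272,100,210)
print("rest z",rect(d,b&(z>.02),.030)); print("rest c",rect(d,b&(S>90),.030))
b=box(320,455,75,255)
print("jig blue",rect(d,b&(H>95)&(H<130)&(S>100),.036)); print("bed",rect(d,b&(z>.018)&(S<60)&(V>90),.026)); print("ply",rect(d,b&(S>70)&(z>.004),.010))
d,(H,S,V),z=L("B")
print([(k,round(float(z[v,u]),4),H[v,u],S[v,u],V[v,u]) for k,u,v in(("t",313,90),("tsh",313,188),("bd",286,130),("slab",380,200))])
b=box(270,360,45,230)
print("templ",rect(d,b&(S>110)&((H<25)|(H>172)),.057)); print("board",rect(d,b&((V<50)|(S>110)),.051))
print("slab",rect(d,box(220,450,0,235)&(z>.035)&(z<.065),.045))
```

```text
[('rest', 0.0291, np.uint8(11), np.uint8(113), np.uint8(68)), ('restsh', 0.0304, np.uint8(9), np.uint8(103), np.uint8(79)), ('bed', 0.0274, np.uint8(16), np.uint8(23), np.uint8(163)), ('ply', 0.0104, np.uint8(17), np.uint8(97), np.uint8(181)), ('blue', 0.0264, np.uint8(14), np.uint8(24), np.uint8(158)), ('table', 0.0006, np.uint8(14), np.uint8(33), np.uint8(164))]
rest z (array([ 0.45003201, -0.19307204]), [34.529850006103516, 109.27314758300781], np.float32(-0.011612637))
rest c (array([ 0.4506889, -0.1929939]), [33.30964660644531, 106.48336029052734], np.float32(-0.004556299))
jig blue (array([ 0.63381097, -0.11429704]), [2.300605297088623, 7.340532302856445], np.float32(1.5690378))
bed (array([ 0.64024902, -0.21112067]), [31.4632625579834, 170.21180725097656], np.float32(-0.23388629))
ply (array([ 0.64033844, -0.2111825 ]), [110.28364562988281, 208.85089111328125], np.float32(-0.23561992))
[('t', 0.0569, np.uint8(6), np.uint8(153), np.uint8(132)), ('tsh', 0.0562, np.uint8(7), np.uint8(152), np.uint8(67)), ('bd', 0.052, np.uint8(0), np.uint8(36), np.uint8(49)), ('slab', 0.0448, np.uint8(50), np.uint8(7), np.uint8(106))]
templ (array([0.557784  , 0.24160788]), [53.150474548339844, 170.91123962402344], np.float32(0.017203134))
board (array([0.55848541, 0.24631247]), [79.13893127441406, 187.4947509765625], np.float32(0.05953292))
slab (array([0.58298938, 0.26700183]), [238.84722900390625, 238.95599365234375], np.float32(-1.5293262))
```

Every measured size and height matches the spec. The slab's yaw is 0.0415 and the template's end is about 11 mm inside the edge. I'll press at the middle of the template and drag it about 63 mm.

Run:
```python
from h import *
c=np.array([.5578,.2416]); r=rot(.03); n=np.array([.0415,-.9991])
command_gripper(0.0,60)
goto([*c,.12],r); servo_line([*c,.084],velocity=.08)
print(get_state()["wrist_force"].round(2))
print(servo_line([*c,.066],velocity=.012,stop_force=5))
s=get_state();z0=s["position"][2];print(s["position"].round(4),s["wrist_force"].round(2),s["time"])
for k in range(1,4):
    servo_line([*(s["position"][:2]+n*.015*k),z0-.0005],velocity=.04)
    t=get_state();print(t["position"].round(4),t["wrist_force"].round(2),t["time"])
d=cam("top");cv2.imwrite("pics/top1.png",cv2.resize(d["color"][120:240,140:300],None,fx=4,fy=4)); np.save("top1.npy",d,allow_pickle=True)
d=cam("scene");cv2.imwrite("pics/sc1.png",cv2.resize(d["color"][190:360,220:460],None,fx=3,fy=3))
```

```text
[-0.1  -0.82  0.91]
True
[0.5578 0.2416 0.0741] [-0.27  0.52  4.55] 6.5833
[0.5589 0.2258 0.0741] [ 0.17 -2.22  6.46] 7.1083
[0.5595 0.2108 0.0741] [-0.05 -1.86  5.92] 7.6333
[0.5601 0.1958 0.0741] [ 0.38 -1.65  5.25] 8.1583
```

View pics/sc1.png

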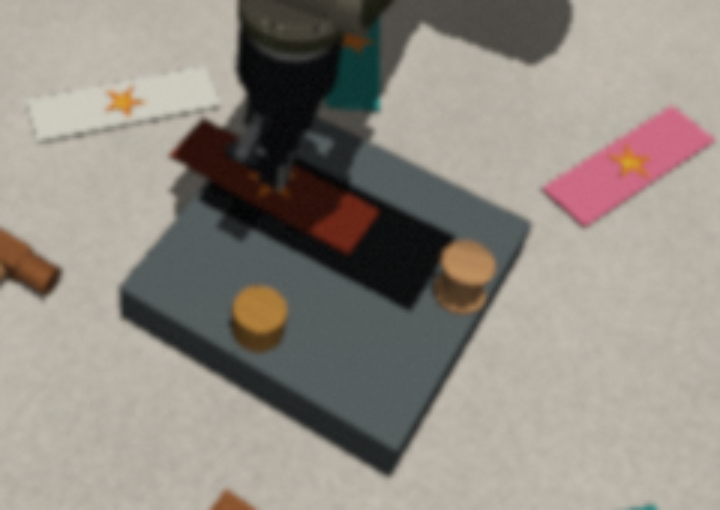

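The template slides with the fingertip and sticks out at the upper left, and the board stayed put. I'll drag another 18 mm, then lift and measure.

Run:
```python
from h import *
n=np.array([.0415,-.9991]);s=get_state();p=s["position"]
servo_line([*(p[:2]+n*.018),p[2]-.0003],velocity=.04); t=get_state();print(t["position"].round(4),t["wrist_force"].round(2))
hold(.2); p=t["position"]; servo_line([p[0],p[1],.12],velocity=.1)
goto([.50,.14,.36],rot(0)); command_gripper(.085)
d=cam("wrist");np.save("wC.npy",d,allow_pickle=True);cv2.imwrite("pics/wC.png",d["color"])
H,S,V=cv2.split(cv2.cvtColor(d["color"],cv2.COLOR_BGR2HSV)); z=np.nan_to_num(cloud(d)[...,2])
m=(S>110)&((H<25)|(H>172))&(z>.045)&(z<.068)
print("templ",rect(d,m,.057),"h",np.median(z[m])); print("board",rect(d,(((V<50)&(z>.047))|m)&(z<.062)&(z>.045),.051)); print(get_state()["time"])
```

```text
[0.5612 0.1769 0.0741] [ 0.38 -1.07  5.32]
templ (array([0.5616955 , 0.17765582]), [51.53781509399414, 169.40391540527344], np.float32(0.0228965)) h 0.058014662306884235
board (array([0.56098389, 0.2085722 ]), [78.88914489746094, 235.4766845703125], np.float32(0.05246454))
11.5083
```

View pics/wC.png

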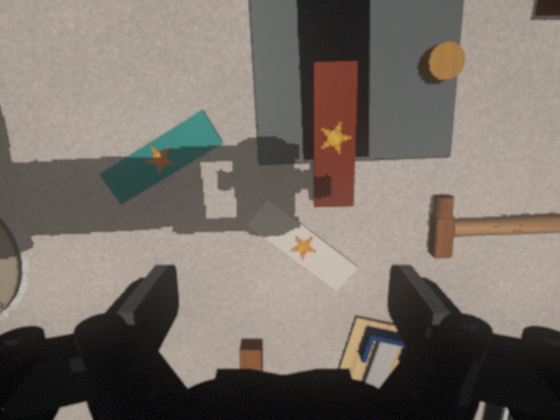

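The overhang is about 53 mm and the template is flat. The board's apparent 235 mm length includes the template's overhang, and its near corners sit just inside the slab edge (row ~157). Next I'll pinch the template 22 mm from its end.

Run:
```python
from h import *
g=[.5631,.1147]; r=rot(.023)
goto([*g,.11],r); servo_line([*g,.048],velocity=.1)
command_gripper(.03,60); print(get_state()["finger_gap"],get_state()["wrist_force"].round(2))
servo_line([*g,.075],velocity=.06); servo_line([*g,.15],velocity=.15); hold(.2)
d=cam("wrist");cv2.imwrite("pics/wD.png",d["color"]);s=get_state()
H,S,V=cv2.split(cv2.cvtColor(d["color"],cv2.COLOR_BGR2HSV)); W=cloud(d); z=np.nan_to_num(W[...,2])
m=(S>110)&((H<25)|(H>172))&(z>.1)
P=W[m];A=np.c_[P[:,:2],np.ones(len(P))];print("n",m.sum(),"plane slopes",np.linalg.lstsq(A,P[:,2],rcond=None)[0],"mid",np.median(P,0))
h=np.median(P[:,2]); print(rect(d,m,h),s["position"].round(4),s["finger_gap"],s["time"])
```

```text
0.04835431460373114 [-0.23 -0.32  2.98]
n 50498 plane slopes [ 0.00123536 -0.00360977  0.15781908] mid [0.5612692  0.16522643 0.15791679]
(array([0.56167511, 0.15334805]), [49.47307586669922, 122.37654876708984], np.float32(0.02766314)) [0.5628 0.1147 0.1491] 0.04863930836319752 15.225
```

View pics/wD.png

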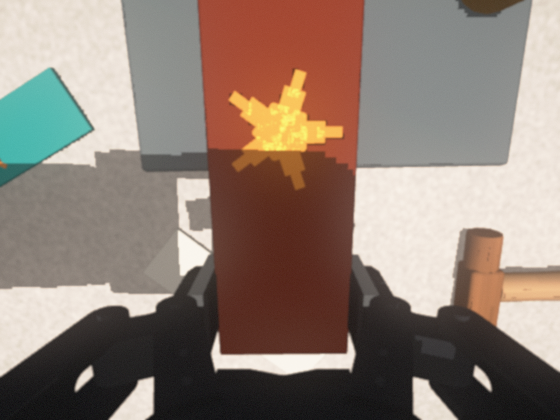

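It's held level, with slopes under 0.4%, gripped about 22 mm from the end. Next is the rest.

Run:
```python
from h import *
y=-.008; r=rot(y); g=np.array([.4503,-.193])+.0628*np.array([np.sin(y),-np.cos(y)])
q=solve_ik([*g,.12],r); print(q)
servo_line([.52,0,.15],rot=rot(0),velocity=.2); goto([*g,.10],r)
servo_line([*g,.036],velocity=.1); f=servo_line([*g,.0245],velocity=.012,stop_force=3)
s=get_state();print(f,s["position"].round(4),s["wrist_force"].round(2))
command_gripper(.085); hold(.2); servo_line([*g,.10],velocity=.12)
p=[.45,-.22,.33]; goto(p,rot(0)); hold(.1)
d=cam("wrist");cv2.imwrite("pics/wE.png",d["color"]);s=get_state()
H,S,V=cv2.split(cv2.cvtColor(d["color"],cv2.COLOR_BGR2HSV)); W=cloud(d); z=np.nan_to_num(W[...,2])
print("all z>.02"); 
b=(np.abs(W[...,0]-.45)<.06)&(np.abs(W[...,1]+.193)<.12)
m=b&(z>.03)&(z<.045); P=W[m];print(np.linalg.lstsq(np.c_[P[:,:2],np.ones(len(P))],P[:,2],rcond=None)[0],np.median(P,0)); print(rect(d,m,.036)); print(rect(d,b&(S>110)&((H<25)|(H>172)),.036),s["time"])
```

```text
[-7.43777931e-01  4.36418172e-01  1.68358067e+00 -8.88178420e-16
  1.02159381e+00 -7.35777931e-01]
True [ 0.4498 -0.2558  0.0279] [-0.86  0.2   4.94]
all z>.02
[0.00018189 0.0004509  0.03704566] [ 0.44917171 -0.1865157   0.03703896]
(array([ 0.44942715, -0.19356625]), [49.98955535888672, 169.66302490234375], np.float32(-0.001038939))
(array([ 0.44982013, -0.1938963 ]), [47.5212287902832, 166.259521484375], np.float32(-0.0028439874)) 21.0083
```

View pics/wE.png

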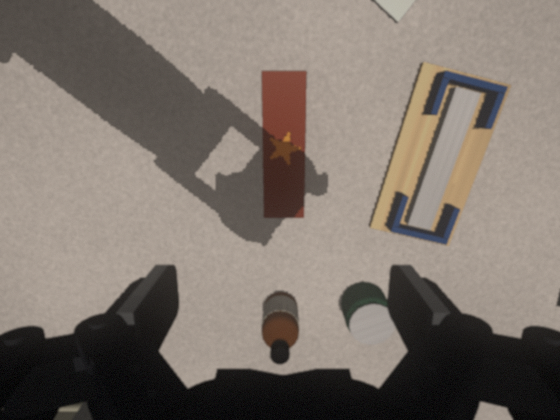

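The template lies flat on the rest at the measured centre. The second jig check and the middle grasp come next.

Run:
```python
from h import *
d=cam("wrist"); W=cloud(d); z=np.nan_to_num(W[...,2]); S,V=cv2.split(cv2.cvtColor(d["color"],cv2.COLOR_BGR2HSV))[1:]
b=(np.abs(W[...,0]-.64)<.1)&(np.abs(W[...,1]+.211)<.14)
print("bed",rect(d,b&(z>.018)&(S<60)&(V>90),.026)); print("ply",rect(d,b&(S>70)&(z>.004),.010))
g=[.4497,-.1937]; r=rot(-.002)
goto([*g,.10],r); servo_line([*g,.032],velocity=.1); command_gripper(.03,60); print(get_state()["finger_gap"])
servo_line([*g,.06],velocity=.06); servo_line([*g,.14],velocity=.15); hold(.2)
d=cam("wrist");cv2.imwrite("pics/wF.png",d["color"]);s=get_state()
H,S,V=cv2.split(cv2.cvtColor(d["color"],cv2.COLOR_BGR2HSV)); W=cloud(d); z=np.nan_to_num(W[...,2])
m=(S>90)&((H<25)|(H>172))&(z>.1)&(z<.17)
P=W[m];print("n",m.sum(),np.linalg.lstsq(np.c_[P[:,:2],np.ones(len(P))],P[:,2],rcond=None)[0],"z",np.median(P[:,2]),"ymax",np.percentile(P[:,1],[50,99,99.9]))
print(rect(d,m,np.median(P[:,2])),s["position"].round(4),s["finger_gap"],s["time"])
```

```text
bed (array([ 0.63973462, -0.21096309]), [32.903953552246094, 170.3589324951172], np.float32(-0.23455048))
ply (array([ 0.64006647, -0.2110836 ]), [111.09178924560547, 208.9710235595703], np.float32(-0.23647203))
0.04848902555647585
n 42205 [-0.00196065  0.00072916  0.14447922] z 0.14346684514416386 ymax [-0.15761143 -0.11002643 -0.10927452]
(array([ 0.44916086, -0.16928281]), [51.8211669921875, 119.8692855834961], np.float32(-0.0022037372)) [ 0.4494 -0.1935  0.1393] 0.048322026757957444 24.8083
```

View pics/wF.png

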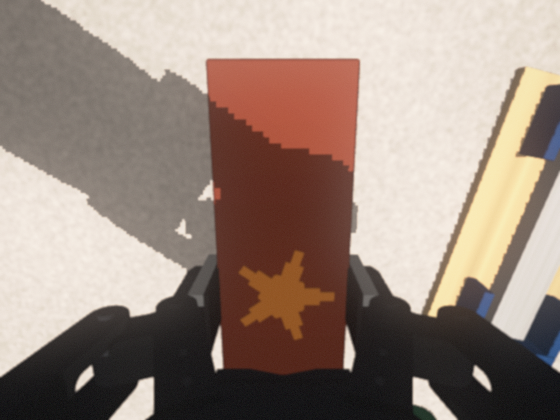

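It's held level. The template's middle is 0.9 mm to the -y side of the TCP, which I'll compensate. Both jig measurements agree to within 1 mm. Now I'll lay it in the jig.

Run:
```python
from h import *
y=-.235; r=rot(y); g=np.array([.6401,-.2111])+.0008*np.array([-np.sin(y),np.cos(y)])
goto([*g,.12],r); servo_line([*g,.045],velocity=.08); hold(.2); print(get_state()["position"].round(4))
f=servo_line([*g,.0262],velocity=.01,stop_force=3); s=get_state(); print(f,s["position"].round(4),s["wrist_force"].round(2))
d=cam("wrist");cv2.imwrite("pics/wG.png",d["color"])
if s["position"][2]<.031:
    command_gripper(.085); hold(.2); servo_line([*g,.10],velocity=.1)
    u=np.array([np.sin(y),-np.cos(y)]); p=[*(g+.03*u),.33]; goto(p,r); hold(.1)
    d=cam("wrist");cv2.imwrite("pics/wH.png",d["color"])
    H,S,V=cv2.split(cv2.cvtColor(d["color"],cv2.COLOR_BGR2HSV)); W=cloud(d); z=np.nan_to_num(W[...,2])
    b=np.hypot(W[...,0]-.64,W[...,1]+.211)<.14
    m=b&(S>110)&((H<14)|(H>172))&(z>.02)
    P=W[m];print(np.linalg.lstsq(np.c_[P[:,:2],np.ones(len(P))],P[:,2],rcond=None)[0],np.median(P,0))
    print(rect(d,m,.032)); print("ply",rect(d,b&(S>70)&(z>.004),.010),get_state()["time"])
```

```text
[ 0.6404 -0.2104  0.0454]
True [ 0.6403 -0.2103  0.0288] [-1.14 -0.38  4.12]
[-0.39644139  0.01311464  0.29760779] [ 0.64104922 -0.20193388  0.03304048]
(array([ 0.64002771, -0.21005994]), [49.43924331665039, 169.01612854003906], np.float32(-0.23457019))
ply (array([ 0.64081927, -0.21106415]), [109.54209899902344, 207.89280700683594], np.float32(-0.23618715)) 31.0
```

View pics/wH.png

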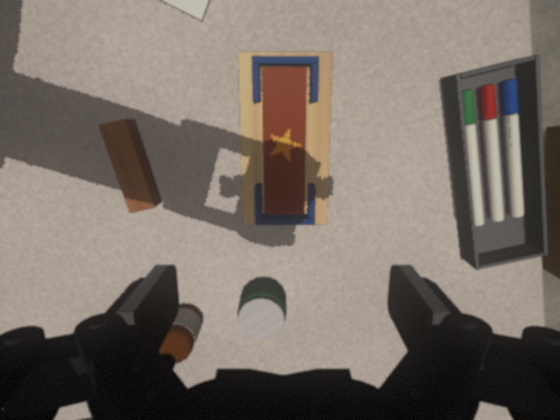

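The template sits between all four blue corners at (285,140), with clear gaps. The tilt fit was spoiled by outliers, so I'll redo it on the template's own pixels and check the loose objects from the top before handing in.

Run:
```python
from h import *
d=cam("wrist"); W=cloud(d); z=np.nan_to_num(W[...,2]); c=np.array([.6401,-.2101]); y=-.2346
q=(W[...,:2]-c)@np.array([[np.cos(y),-np.sin(y)],[np.sin(y),np.cos(y)]])
m=(np.abs(q[...,0])<.021)&(np.abs(q[...,1])<.08); P=np.c_[q[m],W[m][:,2]]
print("slopes",np.linalg.lstsq(np.c_[P[:,:2],np.ones(len(P))],P[:,2],rcond=None)[0],"z pct",np.percentile(P[:,2],[1,50,99]).round(4))
a=np.load("top0.npy",allow_pickle=True).item(); t=cam("top")
A=cloud(a);B=cloud(t)
def blob(d,C,c,r,z0):
    m=(np.hypot(C[...,0]-c[0],C[...,1]-c[1])<r)&(C[...,2]>z0); return np.median(C[m],0)[:2].round(4)
for n,c,r,z0 in(("weight",(.674,.256),.05,.06),("spool",(.553,.359),.035,.065),("tin",(.556,-.413),.06,.03),("dye",(.438,-.411),.05,.03)): print(n,blob(a,A,c,r,z0),blob(t,B,c,r,z0))
bx=np.zeros((420,560),bool);bx[172:205,188:258]=1
for d in(a,t):
    hs=cv2.cvtColor(d["color"],cv2.COLOR_BGR2HSV); print("board",rect(d,bx&((hs[...,2]<50)|(hs[...,1]>110)),.051))
```

```text
slopes [ 0.00463783 -2.11412994  0.25758338] z pct [0.0315 0.3917 0.4079]
weight [0.6715 0.2556] [0.6717 0.256 ]
spool [0.5531 0.3609] [0.5532 0.3611]
tin [ 0.556  -0.4111] [ 0.5557 -0.4115]
dye [ 0.4396 -0.4143] [ 0.4398 -0.4143]
board (array([0.55747504, 0.24491916]), [81.61099243164062, 205.77613830566406], np.float32(0.036468506))
board (array([0.55711542, 0.24523495]), [78.9037094116211, 205.60255432128906], np.float32(0.054617904))
```

The loose objects haven't moved. The fit picked up the gripper's own pixels (z ~0.39), so I'll exclude those and hand in if the template is flat.

Run:
```python
from h import *
d=cam("wrist"); W=cloud(d); c=np.array([.6401,-.2101]); y=-.2346
q=(W[...,:2]-c)@np.array([[np.cos(y),-np.sin(y)],[np.sin(y),np.cos(y)]])
m=(np.abs(q[...,0])<.021)&(np.abs(q[...,1])<.08)&(W[...,2]<.1); P=np.c_[q[m],W[m][:,2]]
k=np.linalg.lstsq(np.c_[P[:,:2],np.ones(len(P))],P[:,2],rcond=None)[0]
print(k,np.percentile(P[:,2],[1,50,99]).round(4))
if np.abs(k[:2]).max()<.03 and abs(k[2]-.032)<.003: job_done(); print("handed in")
```

```text
[0.00068128 0.00042571 0.03305767] [0.0312 0.0331 0.035 ]
the job is handed in; nothing more can be done
handed in
```

I completed all the steps and handed the job in, at about 31 s on the robot's clock. The hand-in gives no verdict, so the results below are my own camera measurements.

**What I did:**
- **Slide:** I pressed with about 5 N and dragged the template until it stuck out about 53 mm past the slab's edge.
- **Rest:** I pinched it 22 mm from that end and set it on the wooden rest, within 1–2 mm of centre and flat.
- **Jig:** I took it again by its middle and laid it in the jig, stopping at about 4 N of contact.

**Last checks:**

| Check | Result | Limit |
|---|---|---|
| Template middle from jig centre | within about 1.5 mm | 6.5 mm each way |
| Turn relative to jig | about 0.002 rad | 0.08 rad |
| Tilt | under 0.001 rad | 0.035 rad |
| Underside height | about 27 mm (top measured at 33 mm; 32 mm expected, within calibration) | 23–29 mm |
| Weight, spool, tin and bottle | moved under 1 mm | 30 mm |
| Board | moved under 1 mm | 25 mm |

**Checks that went wrong or are weaker:**
- My first two tilt fits were wrong because they included stray and gripper pixels. The values above come from the third fit, with those excluded.
- In the top view the board measured 206 mm long instead of 190 mm because the mask picked up extra pixels. That makes its position less certain, but it read the same before and after.

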